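Draw a guarded bolt with a hook rod

TASK

Pick up the hook rod from its cork mat, reach it in through the open front of the barred guard, catch the upright post of the bolt from behind and gently draw the bolt towards the front until it is fully home against its open stop. Keep the hand itself off the guard and bolt, and leave the two plaster spindle pieces where they stand. Then lay the hook rod back on its mat, flat as it lay before, and let go.

Things in the scene. Friction and masses are not known exactly. Their poses are not given: they have to be found in the camera images.
- guard: Fixed grey steel guard, open in front, roofed by bars. Origin: bench level, middle of its open front (mouth); +x into the guard, +y to its left, +z up. Clear inside: 124 mm wide, 150 mm deep, 92 mm high; roof top at 101 mm, outer width 136 mm. Along its floor at y = 0 runs the bolt, a flat bar with its top at z = 19 mm.
- post_zone (a point): Fixed point of the guard (x 90, y 0, z 45 mm), middle of the zone holding the bolt's upright round post: 14 mm diameter, top at z = 67 mm, on a collar 26 mm wide, 24 mm long, up to z = 26 mm. With the bolt shut the post's axis is anywhere from 20 mm before to 20 mm beyond this point along x; its clamped place varies and is not measured: feel or look. It moves with the bolt.
- bolt (a joint): Travel of the bolt in m: 0 = fully shut (pushed in), 0.040 = fully drawn against the open stop, moving towards the guard's open front (the guard's -x). It starts between 0 and 0.006. Sliding it takes about 6 to 8 N, it stays where it is left, and the stop is rigid: ease off when it is felt, as more than 30 N would strain the bolt.
- hook: Loose hook rod, 0.2 kg. Origin: underside centre of its wooden handle; +x along the rod to the hook, +z up as it lies flat. Handle 90 mm long (x -45 to 45), 24 wide, 28 high, flat sides. Steel rod 12 mm diameter, axis 6 mm above the underside, runs to x = 195 mm, then turns square to +y as a toe (toe axis at x = 195, tip at y = 30 mm). Balance point about x = 40 mm.
- hook_toe (a point): Point on the axis of the hook's toe: in the hook's frame x = 195, y = 12, z = 6 mm.
- mat: Fixed cork mat 290 mm (x) by 120 mm (y), 4 mm thick; origin at the centre of its underside at bench level, +x along its length. The hook's handle starts near its -x end.
- spindle_a: Bystander: loose white plaster spindle piece, 56 mm diameter, 102 mm tall, standing beside the guard (its -y side). Origin: centre of its underside.
- spindle_b: Bystander: loose white plaster spindle piece, 57 mm diameter, 100 mm tall, standing beside the mat (its -y side). Origin: centre of its underside.

How it is judged:
By the outcome, as a careful person would: the job done as asked, in the order asked, and still so for the second after the job is handed in, with the robot touching nothing.
It also fails if it takes over 59 s, if anything falls off the work surface, if the arm or the gripper's body presses on something with over 40 N, if the wrist force passes 120 N, or if a joint passes its speed limit or range.

ROBOT

A 6-joint arm with a two-finger parallel gripper is mounted at the origin on a cart in front of the work surface, level with it; the furniture and walls round the work are solid. World frame = base frame: x ahead of the robot, y to its left, z up, the work surface at z = 0. Lengths are in m, angles in rad, forces in N, time in s.
With the tool pointing down it reaches from about 0.3 to 1 m from the base axis. Payload 5.1 kg.
Tool frame: the origin (TCP) lies at the very end of the fingers, on their centre line; the grasp point (between the pads) lies 19 mm behind it; z points along the fingers, y is the direction in which the jaws open and shut (so a half turn about z gives the same grasp; the last joint's range is limited). The gripper opens to 95 mm and grips with 3 to 60 N. Pads are 20 mm wide; open, the fingers measure 119 mm over their backs; the gripper's body (75 mm by 180 mm) begins 59 mm behind the grasp point.
Start: joints at [-1.189, 0.124, 1.65, -0, 1.367, -0.083], TCP at [0.291, -0.581, 0.215] pointing down, gripper open.
Joint ranges: [-2.61, 2.61], [-1.02, 2.33], [0.03, 2.71], [-1.35, 4.49], [0.32, 2.68], [-2.91, 2.91]. Speed limits (rad/s): [2.57, 2.57, 3.14, 3.14, 3.14, 3.14].

INTERFACE

Orientations are given as a rotation vector (axis times angle).
In Python, from plant import r gives the robot as it stands. The module is installed in compiled form; this text tells all that it offers.
- The arm moves only by the tool send_rows, never from a script. Its argument "targets" is text: rows parted by semicolons, each of 7 numbers parted by spaces: the shift along the world's x, y, z in m, then the turn, a rotation vector about the world's x, y, z in rad, then the gripper command: -1 is shut, 1 is fully open, values between are in proportion. In form: tx ty tz rx ry rz fingers; .... A call has 1 to 8 rows; each row is the pose to reach, as a shift and turn from the pose commanded when the call began; what a row does not reach only later rows make up. A row lasts 1/10 s, in which the tool goes at most 50 mm and 8.59 degrees, less where a joint would pass 70% of its speed; a pose out of reach is approached as far as the arm can. A call with a gripper value outside its range is refused whole. The fingers move at their own pace and stop on an object; the grip force is fixed at half the most. Time passes only in rows, so rows that repeat a pose let the fingers close. It gives the time, the measured TCP pose, the force and the opening at its end, in the units of the state.
- r.observe(): the state, without advancing time (a new reading comes with each control period).
- r.capture(name): name is "scene" or "top" or "wrist"; returns a dict with "img" (420x560x3 uint8, red, green, blue), "intrinsics" (3x3 intrinsics, pixels), "k1" (the pictures are not rectified: a ray, as slopes to the right and down, at radius r is drawn at 1 + k1 r^2 times it, then the intrinsics apply), "rvec" (rotation vector, rad) and "tvec" (3), from world to camera coordinates, as OpenCV has them; the wrist camera has in their place "tool_from_camera" (4x4, takes a point from camera to tool coordinates, whose origin is the TCP and whose axes are the flange's). Camera axes: x right, y down, z forward; pixel columns grow to the right and rows downward; lengths in m; the calibration is good to about 2 mm. A picture is of the moment at which its call begins: read the wrist's pose just before it. There is no depth.
- r.sign_off(): hands the job in, once; it reports no verdict.
The state is a dict: "clock": time; "joint_pos": joint angles; "qvel": joint speeds; "joint_efforts": joint torques, N m; "tcp_pos": TCP position; "orientation": TCP orientation; "wrist_force": force on the tool from outside, world axes, zero at the start; "wrist_torque": the same for the moment, N m; "grip_width": opening from 0.0 (shut) to 1.0 (fully open).
Only numpy, scipy, OpenCV 4.12 (cv2) and the standard library are available. Lean on these libraries where they do the work, as an engineer would, in place of code of your own. Each camera call takes 0.05 s, during which the arm holds its last target.

## Working session

There is one attempt and no reset: what is moved stays moved. The work goes in short steps, Python scripts to look and compute and a tool call to move; the robot and the scene stay as the last step left them, time stands still between calls to the robot, and variables do not carry over. Pictures are saved under pics/ and viewed, and the job is handed in when it is done.

Besides the shell and the picture viewer there is one more tool, called after "Call:" by a JSON object that holds its "op" and its "data", one argument or row to a line. send_rows: Moves the arm, as the interface text tells. Its arguments: {"type":"object","properties":{"targets":{"type":"string"}},"required":["targets"]}

```bash
mkdir -p pics; ls
python3 - <<'E'
from plant import r
import cv2
print(r.observe())
for n in ["scene","top","wrist"]:
    c=r.capture(n)
    cv2.imwrite(f"pics/{n}0.png",c["img"][:,:,::-1])
    print(n,{k:v for k,v in c.items() if k!="img"})
E
```

```text
pics
{'clock': 0.0, 'joint_pos': array([-1.18861334e+00,  1.24472605e-01,  1.65169567e+00, -1.82688730e-05,
        1.36749530e+00, -8.25775819e-02]), 'qvel': array([-0.00055239,  0.00072326, -0.0005751 ,  0.00031586, -0.00155114,
       -0.00010447]), 'joint_efforts': array([ 7.02264224e-04, -4.17608821e+01, -3.59927952e+01,  7.74465152e-02,
        4.92869352e-02, -1.86978746e-04]), 'tcp_pos': array([ 0.29107322, -0.5804535 ,  0.21339528]), 'orientation': array([-3.05515826e+00, -7.23026132e-01,  5.12939781e-04]), 'wrist_force': array([ 0.17491115, -0.59073117, -0.42983615]), 'wrist_torque': array([-0.03904538,  0.01016516,  0.02609838]), 'grip_width': 0.9991020931622331}
scene {'intrinsics': array([[502.93467132,   0.        , 287.07120354],
       [  0.        , 502.93467132, 204.7662435 ],
       [  0.        ,   0.        ,   1.        ]]), 'k1': 0.0027649139280913103, 'rvec': array([ 1.04463859,  2.07556169, -1.28928166]), 'tvec': array([ 0.4409341 , -0.1341458 ,  1.83449259])}
top {'intrinsics': array([[537.14256809,   0.        , 285.5565163 ],
       [  0.        , 537.14256809, 210.26098687],
       [  0.        ,   0.        ,   1.        ]]), 'k1': -0.1110107297511418, 'rvec': array([ 1.92103521, -2.27628491,  0.26473663]), 'tvec': array([-0.00684232,  0.59852067,  1.24269591])}
wrist {'intrinsics': array([[365.12089142,   0.        , 276.87714205],
       [  0.        , 365.12089142, 204.81529778],
       [  0.        ,   0.        ,   1.        ]]), 'k1': -0.08102987661011637, 'tool_from_camera': array([[ 8.10511326e-04, -9.72324581e-01, -2.33632728e-01,
         6.63603266e-02],
       [ 9.99998916e-01,  5.00971872e-04,  1.38423749e-03,
         8.10428652e-04],
       [-1.22888472e-03, -2.33633597e-01,  9.72323934e-01,
        -1.69714720e-01],
       [ 0.00000000e+00,  0.00000000e+00,  0.00000000e+00,
         1.00000000e+00]])}
```

View pics/scene0.png

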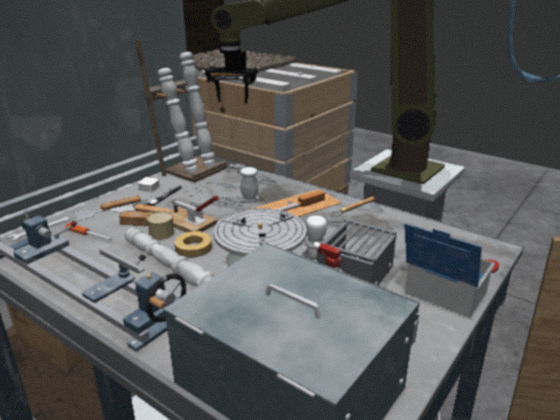

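View pics/top0.png

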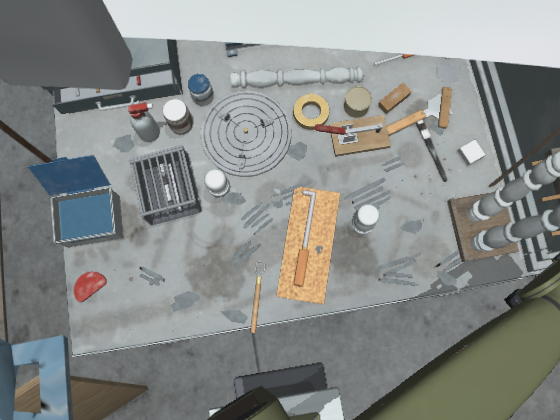

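View pics/wrist0.png

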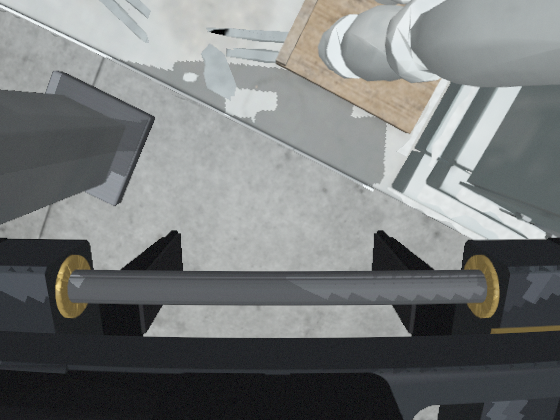

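The top picture shows the guard at about (167,185), the hook on its mat with the handle at (302,267) and toe at (308,193), and the spindles at (216,182) and (367,218). I'll zoom in next.

```bash
cat > h.py <<'E'
import numpy as np, cv2
from plant import r
from scipy.spatial.transform import Rotation as R
def dist(c): return np.array([c["k1"],0,0,0,0.])
def proj(c,P):
    P=np.atleast_2d(np.asarray(P,float))
    return cv2.projectPoints(P,c["rvec"],c["tvec"],c["intrinsics"],dist(c))[0][:,0]
def unproj(c,px,z):
    px=np.atleast_2d(np.asarray(px,float))
    n=cv2.undistortPoints(px[:,None],c["intrinsics"],dist(c))[:,0]
    Rm=cv2.Rodrigues(np.asarray(c["rvec"]))[0]; C=-Rm.T@c["tvec"]
    d=np.c_[n,np.ones(len(n))]@Rm
    z=np.broadcast_to(z,len(n))
    return C+d*((z-C[2])/d[:,2])[:,None]
def wristcam(c,st):
    T=np.eye(4);T[:3,:3]=R.from_rotvec(st["orientation"]).as_matrix();T[:3,3]=st["tcp_pos"]
    M=np.linalg.inv(T@c["tool_from_camera"])
    c["rvec"]=cv2.Rodrigues(M[:3,:3])[0][:,0];c["tvec"]=M[:3,3];return c
def save(img,name,box=None,s=1):
    if box: img=img[box[1]:box[3],box[0]:box[2]]
    cv2.imwrite("pics/"+name,cv2.resize(img,None,fx=s,fy=s,interpolation=cv2.INTER_CUBIC)[:,:,::-1])
E
python3 - <<'E'
from h import *
import pickle
c=r.capture("top"); pickle.dump(c,open("top.pkl","wb"))
save(c["img"],"g.png",(125,135,245,225),6)
save(c["img"],"m.png",(265,175,395,310),4.4)
Rm=cv2.Rodrigues(c["rvec"])[0];print(-Rm.T@c["tvec"])
E
```

```text
[ 0.28979044 -0.05851141  1.34728053]
```

View pics/g.png

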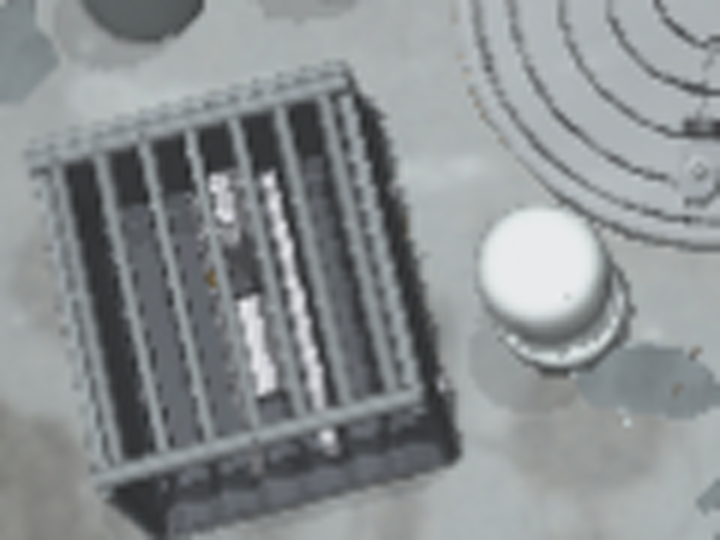

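View pics/m.png

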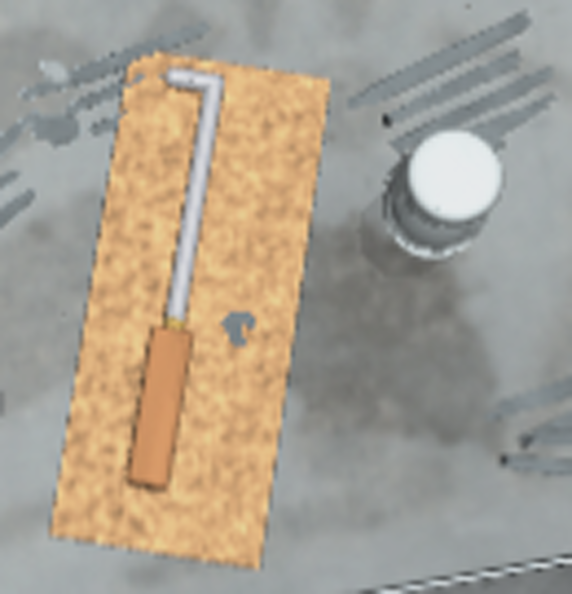

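Run:
```python
from h import *
import pickle
c=pickle.load(open("top.pkl","rb"))
g=lambda p:np.array(p,float)/6+[125,135]-0.42
m=lambda p:np.array(p,float)/4.4+[265,175]-0.39
print("roof z.101: front L,R, back R,L");G=unproj(c,g([[97,487],[430,398],[350,70],[32,160]]),.101);print(G.round(4))
print([np.linalg.norm(G[i]-G[(i+1)%4]).round(4) for i in range(4)])
f=unproj(c,g([[170,535],[457,460]]),0.0);print("floor front",f.round(4),np.linalg.norm(f[0]-f[1]))
M=unproj(c,m([[50,537],[262,570],[330,80],[128,55]]),.004);print("mat",M.round(4),[np.linalg.norm(M[i]-M[(i+1)%4]).round(4) for i in range(4)],M.mean(0))
H=unproj(c,m([[128,484],[166,490],[192,335],[153,328]]),.032);print("handle",H.round(4),[np.linalg.norm(H[i]-H[(i+1)%4]).round(4) for i in range(4)],H.mean(0))
T=unproj(c,m([[168,76],[213,80],[177,318]]),.012);print("toe tip, corner, rod start",T.round(4))
print("spA",unproj(c,g([545,272]),.102),"spB",unproj(c,m([455,176]),.1))
```

```text
roof z.101: front L,R, back R,L
[[0.6267 0.2386 0.101 ]
 [0.6405 0.1015 0.101 ]
 [0.7844 0.1164 0.101 ]
 [0.7686 0.2512 0.101 ]]
[np.float64(0.1378), np.float64(0.1447), np.float64(0.1357), np.float64(0.1424)]
floor front [[0.6276 0.2335 0.    ]
 [0.6396 0.1065 0.    ]] 0.1275837023293525
mat [[ 0.391  -0.0494  0.004 ]
 [ 0.3526 -0.164   0.004 ]
 [ 0.6266 -0.2558  0.004 ]
 [ 0.6617 -0.1411  0.004 ]] [np.float64(0.1209), np.float64(0.289), np.float64(0.12), np.float64(0.2858)] [ 0.50796875 -0.15257761  0.004     ]
handle [[ 0.4105 -0.0971  0.032 ]
 [ 0.4037 -0.1173  0.032 ]
 [ 0.4868 -0.1468  0.032 ]
 [ 0.4944 -0.1259  0.032 ]] [np.float64(0.0213), np.float64(0.0883), np.float64(0.0223), np.float64(0.0888)] [ 0.44885094 -0.12177976  0.032     ]
toe tip, corner, rod start [[ 0.6429 -0.1615  0.012 ]
 [ 0.6361 -0.187   0.012 ]
 [ 0.5009 -0.1415  0.012 ]]
spA [[0.68438764 0.04861147 0.102     ]] spB [[ 0.53818703 -0.29848335  0.1       ]]
```

```bash
cat >> h.py <<'E'
GO=np.array([.6336,.170,0]);GY=.103
def g2w(p): return GO+R.from_rotvec([0,0,GY]).apply(np.asarray(p,float)/1000)
def w2g(p): return R.from_rotvec([0,0,-GY]).apply(np.asarray(p)-GO)*1000
E
python3 - <<'E'
from h import *
import pickle
c=pickle.load(open("top.pkl","rb"))
s=7;box=(125,135,225,225)
im=cv2.resize(c["img"][box[1]:box[3],box[0]:box[2]],None,fx=s,fy=s,interpolation=cv2.INTER_CUBIC)
def px(p): return tuple(((proj(c,g2w(p))[0]-box[:2]+.5)*s).astype(int))
def line(P,col):
    for a,b in zip(P,P[1:]): cv2.line(im,px(a),px(b),col,1)
line([[0,68,101],[0,-68,101],[150,-68,101],[150,68,101],[0,68,101]],(255,0,0))
line([[0,62,0],[0,-62,0]],(255,0,0))
line([[0,0,19],[150,0,19]],(0,0,255))
for x in (70,80,90,100,110):
    cv2.circle(im,px([x,0,67]),3,(0,200,0),-1); line([[x,7,67],[x,-7,67]],(0,200,0))
cv2.imwrite("pics/ov.png",im[:,:,::-1])
s0=r.observe();print(R.from_rotvec(s0["orientation"]).as_matrix().round(3))
E
```

```text
[[ 0.894  0.448 -0.   ]
 [ 0.448 -0.894  0.001]
 [ 0.    -0.001 -1.   ]]
```

View pics/ov.png

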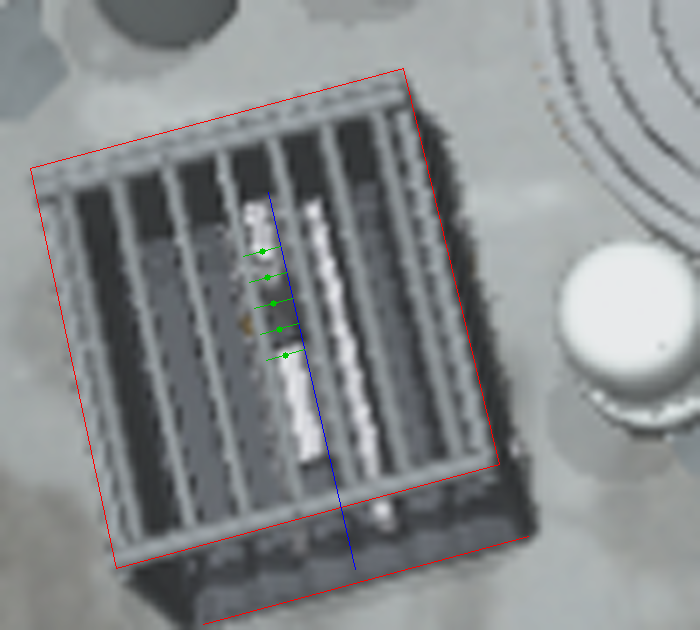

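Blind insertion should work: toe to guard x≈133, sweep sideways, then pull. First I'll move above the handle and refine its position with the wrist camera.

Call:
{"op": "send_rows", "data": {
  "targets": "0.172 0.4535 0 0 0 -0.797 1;0.172 0.4535 0 0 0 -0.797 1;0.172 0.4535 0 0 0 -0.797 1;0.172 0.4535 0 0 0 -0.797 1;0.172 0.4535 0 0 0 -0.797 1;0.172 0.4535 0 0 0 -0.797 1;0.172 0.4535 0 0 0 -0.797 1;0.172 0.4535 0 0 0 -0.797 1"
}}

```text
clock: 1.0
tcp_pos: [0.432, -0.2088, 0.2147]
orientation: [3.098, -0.52, 0.001]
wrist_force: [-0.1, -1.0, 0.1]
grip_width: 0.998
```

Call:
{"op": "send_rows", "data": {
  "targets": "0.031 0.081 0 0 0 0 1;0.031 0.081 0 0 0 0 1;0.031 0.081 -0.03 0 0 0 1;0.031 0.081 -0.03 0 0 0 1;0.031 0.081 -0.03 0 0 0 1"
}}

```text
clock: 1.5
tcp_pos: [0.4622, -0.1297, 0.1841]
orientation: [-3.098, 0.52, 0.003]
wrist_force: [0.8, -0.2, -1.1]
grip_width: 1.001
```

Run:
```python
from h import *
import pickle
s=r.observe();c=wristcam(r.capture("wrist"),s);pickle.dump(c,open("w1.pkl","wb"))
print(s["tcp_pos"],s["orientation"],s["wrist_force"])
save(c["img"],"w1.png",None,1.4)
```

```text
[ 0.4621954 -0.129655   0.1841206] [-3.09801659e+00  5.19514707e-01  3.08942640e-03] [ 0.83946847 -0.2193097  -1.06464341]
```

View pics/w1.png

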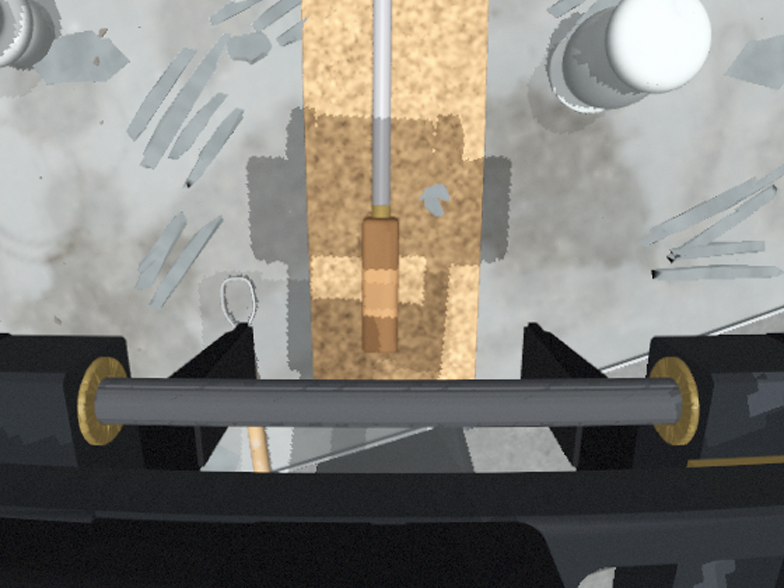

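Run:
```python
from h import *
import pickle
c=pickle.load(open("w1.pkl","rb"))
P=unproj(c,(np.array([[362,219.],[398,219],[398,352],[362,351]])+.5)/1.4-.5,.032);print(P.round(4),[np.linalg.norm(P[i]-P[(i+1)%4]).round(4) for i in range(4)],P.mean(0))
Q=unproj(c,(np.array([[381.,5],[381,205]])+.5)/1.4-.5,.016);d=Q[0]-Q[1];print(Q,np.arctan2(d[1],d[0]))
d=P[0]-P[3];print(np.arctan2(d[1],d[0]))
```

```text
[[ 0.4988 -0.1252  0.032 ]
 [ 0.4914 -0.1465  0.032 ]
 [ 0.4075 -0.1181  0.032 ]
 [ 0.416  -0.0955  0.032 ]] [np.float64(0.0226), np.float64(0.0887), np.float64(0.0241), np.float64(0.088)] [ 0.45342273 -0.12132782  0.032     ]
[[ 0.6180636  -0.1789455   0.016     ]
 [ 0.50206696 -0.13871965  0.016     ]] -0.33380750997067377
-0.34332851511300433
```

Call:
{"op": "send_rows", "data": {
  "targets": "0.001 0.004 -0.045 0 0 0 1;0.001 0.004 -0.09 0 0 0 1;0.001 0.004 -0.13 0 0 0 1;0.001 0.004 -0.15 0 0 0 1;0.001 0.004 -0.165 0 0 0 1;0.001 0.004 -0.175 0 0 0 1;0.001 0.004 -0.175 0 0 0 1"
}}

```text
clock: 2.25
tcp_pos: [0.4634, -0.1264, 0.0093]
orientation: [-3.098, 0.522, 0.002]
wrist_force: [-0.3, 0.8, -0.5]
grip_width: 1.0
```

Call:
{"op": "send_rows", "data": {
  "targets": "0 0 0 0 0 0 -1;0 0 0 0 0 0 -1;0 0 0 0 0 0 -1;0 0 0 0 0 0 -1;0 0 0 0 0 0 -1;0 0 0 0 0 0 -1;0 0 0 0 0 0 -1;0 0 0 0 0 0 -1"
}}

```text
clock: 3.05
tcp_pos: [0.4638, -0.1257, 0.0096]
orientation: [-3.098, 0.519, 0.0]
wrist_force: [1.2, 0.3, 1.0]
grip_width: 0.383
```

Call:
{"op": "send_rows", "data": {
  "targets": "0 0 0 0 0 0 -1;0 0 0 0 0 0 -1;0 0 0 0 0 0 -1;0 0 0 0 0 0 -1"
}}

```text
clock: 3.45
tcp_pos: [0.4638, -0.1257, 0.0096]
orientation: [-3.098, 0.519, 0.0]
wrist_force: [-0.0, 0.7, 0.4]
grip_width: 0.246
```

Call:
{"op": "send_rows", "data": {
  "targets": "0 0 0.01 0 0 0 -1;0 0 0.03 0 0 0 -1;0 0 0.06 0 0 0 -1;0 0 0.1 0 0 0 -1;0 0 0.14 0 0 0 -1;0 0 0.15 0 0 0 -1;0 0 0.15 0 0 0 -1"
}}

```text
clock: 4.15
tcp_pos: [0.465, -0.1262, 0.1619]
orientation: [3.097, -0.519, 0.007]
wrist_force: [-0.2, 1.0, -1.9]
grip_width: 0.249
```

```bash
cat > look.py <<'E'
from h import *
import pickle,sys
n=sys.argv[1]
s=r.observe();c=wristcam(r.capture("wrist"),s);pickle.dump(c,open(n+".pkl","wb"))
t=r.capture("top");pickle.dump(t,open(n+"t.pkl","wb"))
print(s["clock"],s["tcp_pos"],s["orientation"],s["wrist_force"],s["wrist_torque"],s["grip_width"],s["joint_pos"].round(2))
a=cv2.resize(c["img"],None,fx=1.4,fy=1.4)
cv2.imwrite(f"pics/{n}.png",a[:,:,::-1]); cv2.imwrite(f"pics/{n}t.png",t["img"][:,:,::-1])
E
python3 look.py l1
```

```text
4.15 [ 0.46495972 -0.12624588  0.16189912] [ 3.09735705 -0.51925933  0.0068739 ] [-0.23717649  0.95843352 -1.88690538] [0.11069723 0.09520463 0.03550903] 0.24885342178768513 [-0.38 -0.22  2.07 -0.    1.29  1.53]
```

View pics/l1.png

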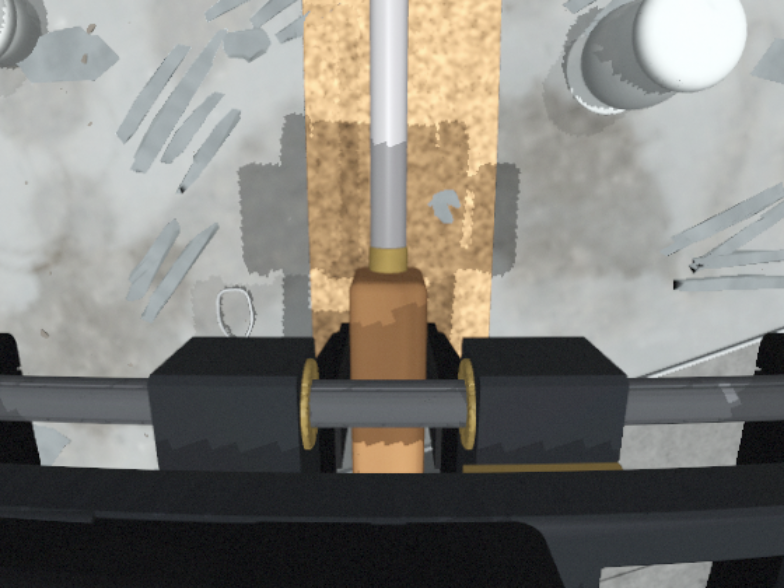

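View pics/l1t.png

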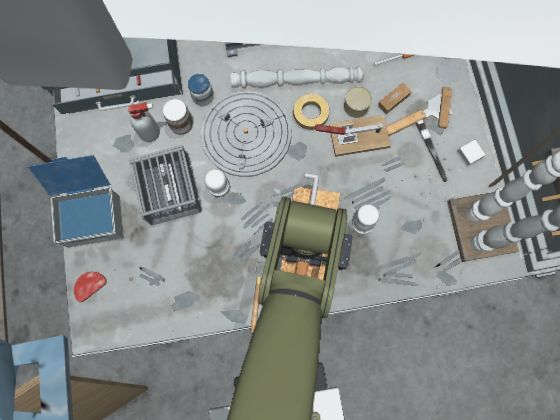

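Run:
```python
from h import *
import pickle
c=r.capture("scene");pickle.dump(c,open("s1.pkl","wb"));t=pickle.load(open("l1t.pkl","rb"))
def hk(x,y,z,tcp=np.array([.465,-.1262,.1619]),yaw=-.333):
    return tcp+R.from_rotvec([0,0,yaw]).apply(np.array([x-13,y,z-5.6])/1000)
P=[hk(45,0,6),hk(195,0,6),hk(195,30,6)]
ps=proj(c,P);pt=proj(t,P);print(ps,pt)
def crop(c,p,s,name):
    x,y=p[1].astype(int);b=(x-45,y-35,x+45,y+35)
    im=cv2.resize(c["img"][b[1]:b[3],b[0]:b[2]],None,fx=s,fy=s,interpolation=cv2.INTER_CUBIC)
    for q in p: cv2.circle(im,tuple(((q-b[:2]+.5)*s).astype(int)),3,(0,255,0),1)
    return im
cv2.imwrite("pics/st.png",np.vstack([crop(c,ps,8,0)[:300*2:1],])[:,:,::-1])
cv2.imwrite("pics/tt.png",crop(t,pt,8,0)[:,:,::-1])
```

```text
[[299.87155998 156.69128338]
 [256.18821305 167.36499664]
 [261.89047479 170.76706615]] [[305.40917713 238.69098692]
 [315.50235381 175.4124827 ]
 [302.64615003 173.37392397]]
```

View pics/st.png

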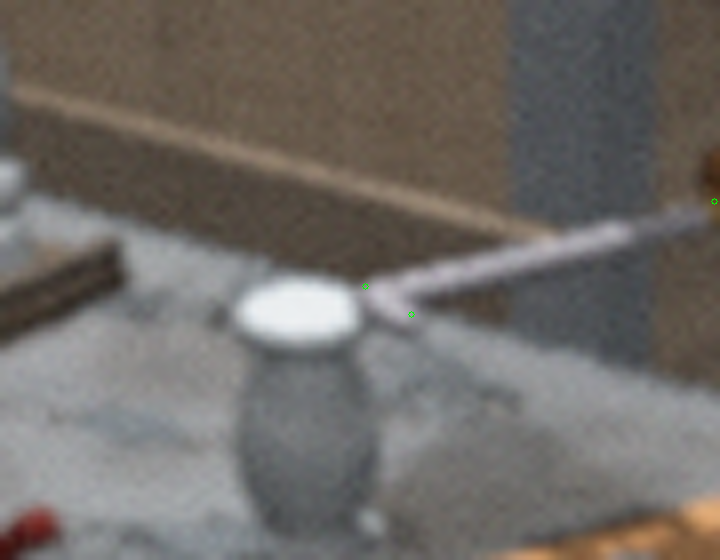

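View pics/tt.png

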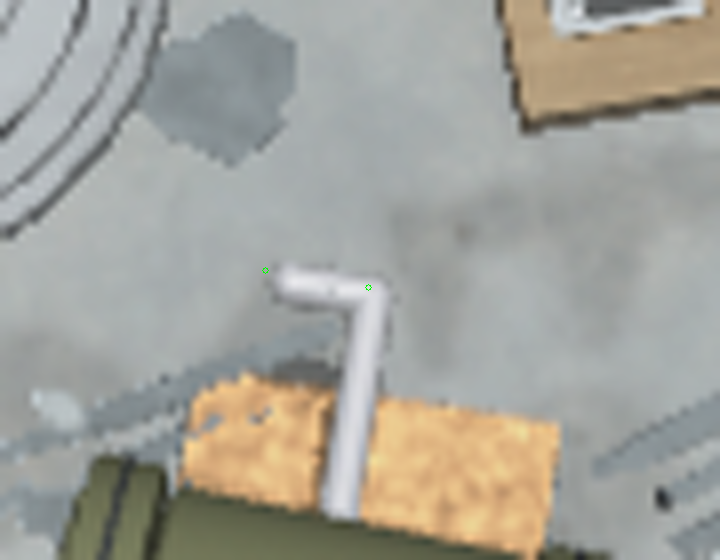

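Call:
{"op": "send_rows", "data": {
  "targets": "-0.005 0.03 0 0 0 0.05 -1;-0.015 0.07 0 0 0 0.13 -1;-0.025 0.11 0 0 0 0.21 -1;-0.033 0.15 0 0 0 0.29 -1;-0.04 0.19 0 0 0 0.37 -1;-0.0466 0.22 0 0 0 0.42 -1;-0.0466 0.2287 0 0 0 0.436 -1;-0.0466 0.2287 0 0 0 0.436 -1"
}}

```text
clock: 5.1
tcp_pos: [0.4161, 0.1035, 0.1577]
orientation: [3.137, 0.166, -0.006]
wrist_force: [0.4, -0.2, -1.6]
grip_width: 0.252
```

Call:
{"op": "send_rows", "data": {
  "targets": "0 0 -0.02 0 0 0 -1;0 0 -0.05 0 0 0 -1;0 0 -0.08 0 0 0 -1;0 0 -0.105 0 0 0 -1;0 0 -0.115 0 0 0 -1;0 0 -0.115 0 0 0 -1;0 0 -0.115 0 0 0 -1"
}}

```text
clock: 5.8
tcp_pos: [0.418, 0.1024, 0.0453]
orientation: [3.137, 0.161, 0.001]
wrist_force: [0.4, 1.6, -1.9]
grip_width: 0.253
```

```bash
python3 look.py l2
python3 - <<'E'
from h import *
import pickle
s=r.observe();print("tcp guard",w2g(s["tcp_pos"]), "yaw",R.from_rotvec(s["orientation"]).as_matrix()[:2,0])
c=pickle.load(open("l2t.pkl","rb"));save(c["img"],"l2c.png",(125,135,225,235),6)
E
```

```text
5.8 [0.41801998 0.10244451 0.04534467] [3.13738125e+00 1.61162498e-01 1.27732758e-03] [ 0.37188691  1.5585786  -1.94637759] [0.02628563 0.04227785 0.0213319 ] 0.2534318245871004 [ 0.12 -0.21  2.27 -0.    1.08  1.58]
tcp guard [-220.64558951  -44.71292081   46.2885503 ] yaw [0.99466012 0.10316214]
```

View pics/l2.png

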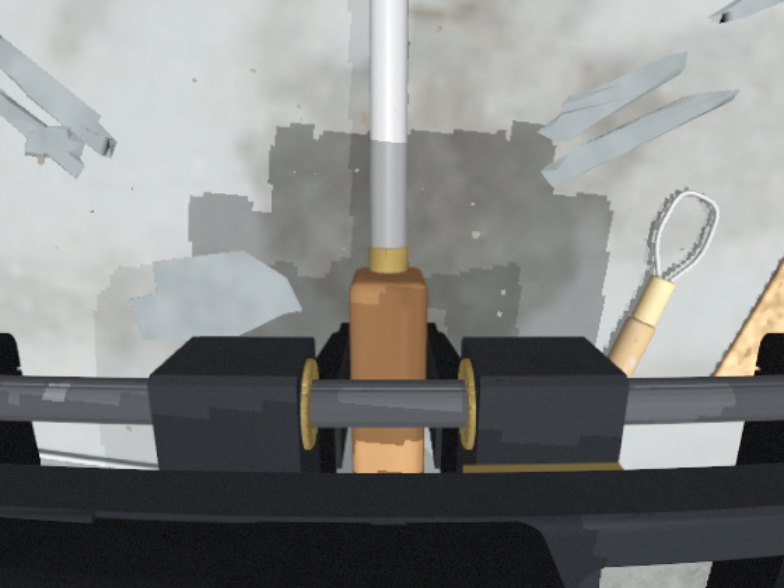

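View pics/l2c.png

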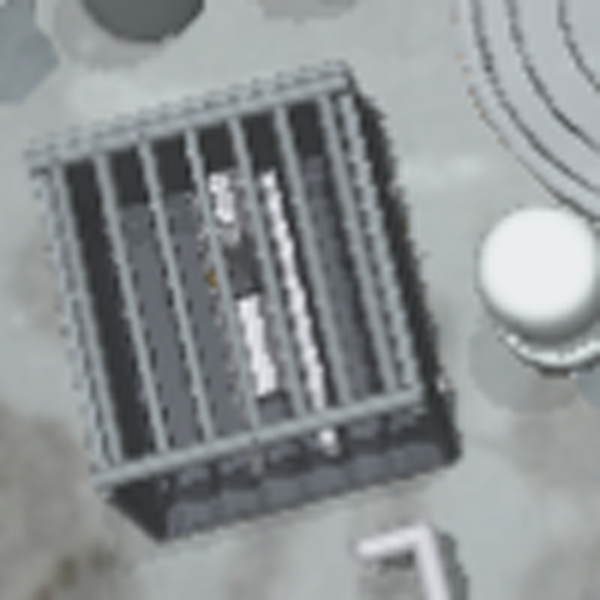

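The hook is aligned in front of the mouth, with the toe at crop (360–430, 540). I'll check where the toe is relative to the guard.

Run:
```python
from h import *
import pickle
c=pickle.load(open("l2t.pkl","rb"))
p=unproj(c,(np.array([[425,540.],[360,550],[440,590]]))/6+[125,135]-.42,.048)
print([w2g(q).round(1) for q in p])
```

```text
[array([-43.1, -47.6,  48. ]), array([-39.9, -20.6,  48. ]), array([-65.2, -48.7,  48. ])]
```

Call:
{"op": "send_rows", "data": {
  "targets": "0.0149 0.0015 0 0 0 0 -1;0.0298 0.0031 0 0 0 0 -1;0.0448 0.0046 0 0 0 0 -1;0.0597 0.0062 0 0 0 0 -1;0.0746 0.0077 0 0 0 0 -1;0.0895 0.0093 0 0 0 0 -1;0.1044 0.0108 0 0 0 0 -1;0.1044 0.0108 0 0 0 0 -1"
}}

```text
clock: 6.7
tcp_pos: [0.5244, 0.114, 0.0467]
orientation: [-3.137, -0.163, -0.007]
wrist_force: [-0.6, 0.3, -1.5]
grip_width: 0.249
```

```bash
python3 look.py l3
python3 - <<'E'
from h import *
import pickle
s=r.observe();print("tcp guard",w2g(s["tcp_pos"]))
c=pickle.load(open("l3t.pkl","rb"));save(c["img"],"l3c.png",(125,135,225,235),6)
E
```

```text
6.7 [0.52444691 0.11398429 0.04670871] [-3.1371541  -0.16293746 -0.00663305] [-0.63209141  0.3147105  -1.54317075] [ 0.04507837  0.10756913 -0.0437429 ] 0.24928449833724511 [ 0.11  0.04  2.04 -0.    1.06  1.58]
tcp guard [-116.76100604  -44.44799166   45.57373145]
```

View pics/l3.png

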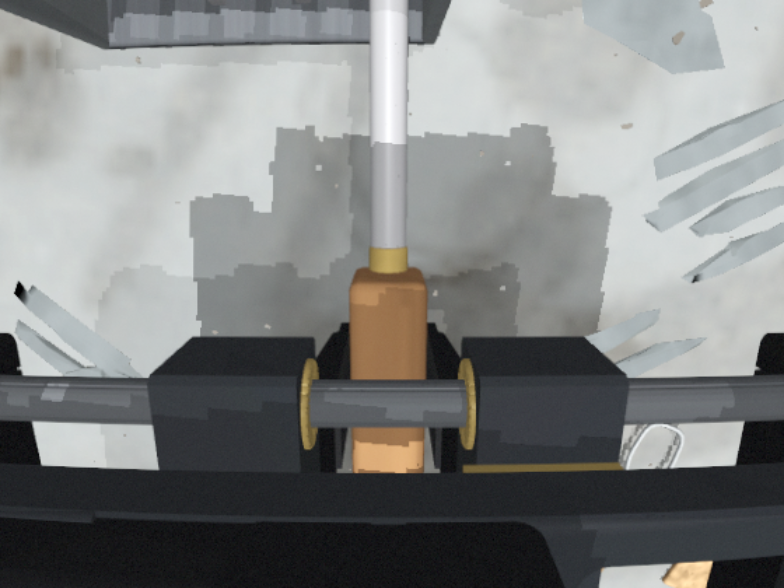

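View pics/l3c.png

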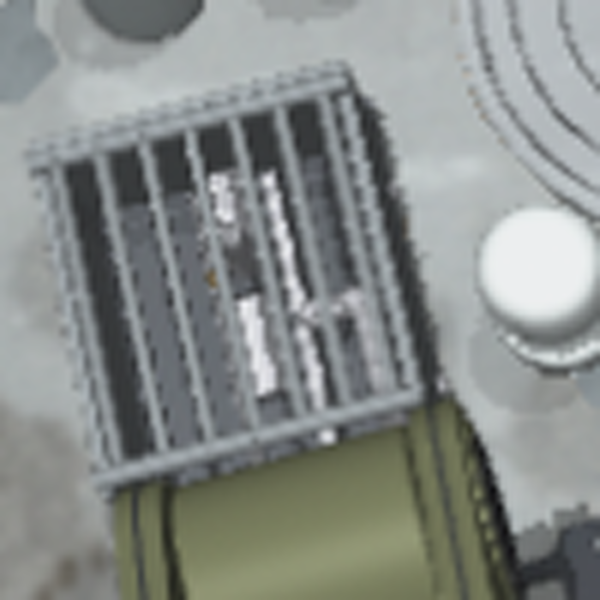

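Call:
{"op": "send_rows", "data": {
  "targets": "0.0099 0.001 0 0 0 0 -1;0.0199 0.0021 0 0 0 0 -1;0.0298 0.0031 0 0 0 0 -1;0.0398 0.0041 0 0 0 0 -1;0.0398 0.0041 0 0 0 0 -1"
}}

```text
clock: 7.3
tcp_pos: [0.5631, 0.1179, 0.045]
orientation: [-3.137, -0.163, -0.002]
wrist_force: [-0.6, -0.7, -1.9]
grip_width: 0.253
```

Call:
{"op": "send_rows", "data": {
  "targets": "0.008 0.0008 0 0 0 0 -1;0.0159 0.0016 0 0 0 0 -1;0.0239 0.0025 0 0 0 0 -1;0.0288 0.003 0 0 0 0 -1;0.0288 0.003 0 0 0 0 -1;0.0288 0.003 0 0 0 0 -1"
}}

```text
clock: 7.9
tcp_pos: [0.5901, 0.1208, 0.0445]
orientation: [3.137, 0.163, -0.001]
wrist_force: [0.1, -0.3, -1.6]
grip_width: 0.25
```

```bash
python3 look.py l4
python3 - <<'E'
from h import *
import pickle
s=r.observe();print("tcp guard",w2g(s["tcp_pos"]))
c=pickle.load(open("l4t.pkl","rb"));save(c["img"],"l4c.png",(125,135,225,215),7)
E
```

```text
7.9 [0.59013967 0.12083747 0.04453202] [ 3.13734729e+00  1.63037329e-01 -7.72782041e-04] [ 0.09582317 -0.34992056 -1.62856032] [0.00685692 0.09163445 0.06652653] 0.25040027640871587 [0.11 0.18 1.89 0.   1.07 1.58]
tcp guard [-48.55800962 -44.4040462   44.5031866 ]
```

View pics/l4.png

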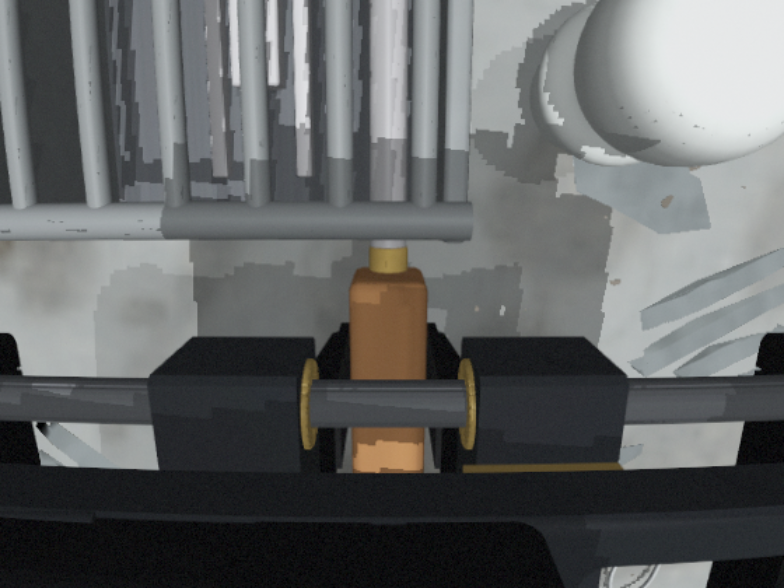

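View pics/l4c.png

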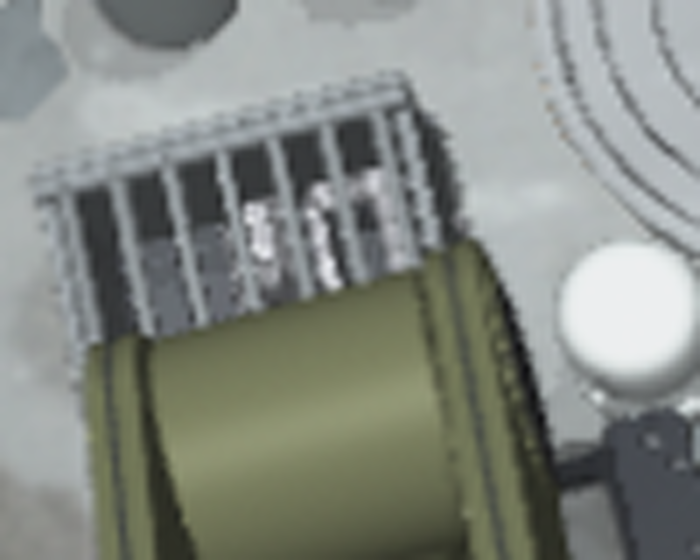

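Run:
```python
from h import *
import pickle
c=pickle.load(open("l4t.pkl","rb"))
p=unproj(c,(np.array([[375,182.],[318,192]]))/7+[125,135]-.43,.048)
print([w2g(q).round(1) for q in p])
```

```text
[array([131.6, -43.1,  48. ]), array([133.6, -22.1,  48. ])]
```

Call:
{"op": "send_rows", "data": {
  "targets": "-0.0005 0.005 0 0 0 0 -1;-0.001 0.01 0 0 0 0 -1;-0.0013 0.013 0 0 0 0 -1;-0.0013 0.013 0 0 0 0 -1"
}}

```text
clock: 8.4
tcp_pos: [0.5888, 0.1344, 0.0447]
orientation: [-3.137, -0.164, -0.0]
wrist_force: [0.5, -0.1, -1.4]
grip_width: 0.252
```

Call:
{"op": "send_rows", "data": {
  "targets": "-0.0004 0.004 0 0 0 0 -1;-0.0008 0.008 0 0 0 0 -1;-0.0012 0.012 0 0 0 0 -1;-0.0016 0.016 0 0 0 0 -1;-0.0016 0.016 0 0 0 0 -1;-0.0016 0.016 0 0 0 0 -1"
}}

```text
clock: 9.0
tcp_pos: [0.5873, 0.15, 0.0446]
orientation: [3.137, 0.163, -0.0]
wrist_force: [0.2, -0.2, -1.6]
grip_width: 0.254
```

Call:
{"op": "send_rows", "data": {
  "targets": "-0.003 -0.0003 0 0 0 0 -1;-0.006 -0.0006 0 0 0 0 -1;-0.009 -0.0009 0 0 0 0 -1;-0.012 -0.0012 0 0 0 0 -1;-0.012 -0.0012 0 0 0 0 -1"
}}

```text
clock: 9.5
tcp_pos: [0.5748, 0.1485, 0.0446]
orientation: [3.137, 0.163, -0.001]
wrist_force: [0.3, -0.2, -2.3]
grip_width: 0.251
```

```bash
python3 look.py l5
python3 - <<'E'
from h import *
import pickle
s=r.observe();print("tcp guard",w2g(s["tcp_pos"]))
c=pickle.load(open("l5t.pkl","rb"));save(c["img"],"l5c.png",(125,135,225,215),7)
E
```

```text
9.5 [0.5747892  0.14854498 0.04456732] [ 3.13734862e+00  1.62901624e-01 -6.18096333e-04] [ 0.27326658 -0.15741333 -2.25905543] [ 0.04254364  0.11916719 -0.00757725] 0.2505250059605411 [0.16 0.17 1.91 0.   1.07 1.63]
tcp guard [-60.20535897 -15.29769103  44.72977889]
```

View pics/l5.png

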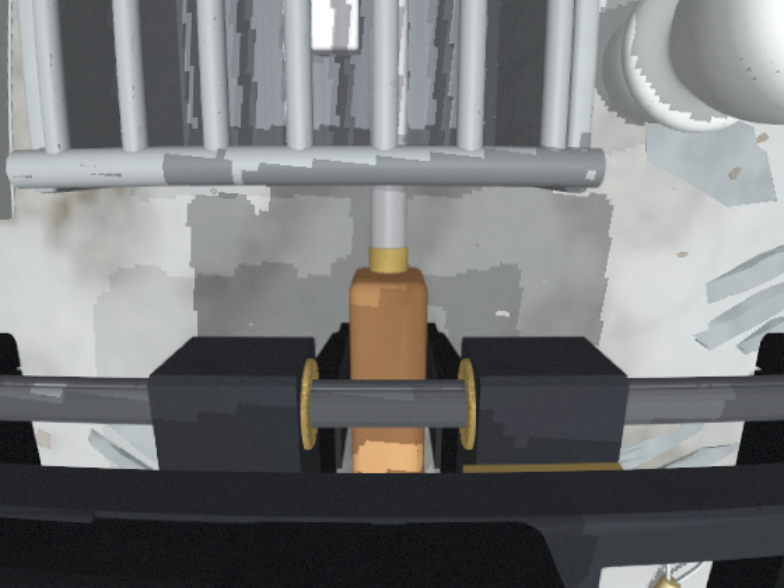

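View pics/l5c.png

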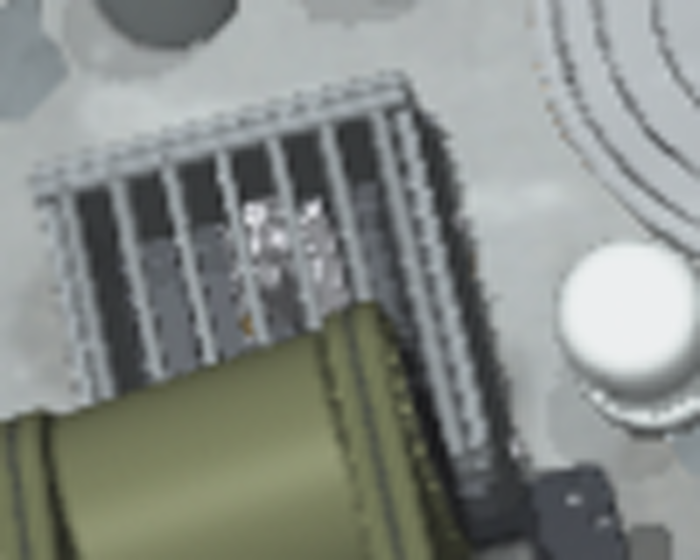

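Call:
{"op": "send_rows", "data": {
  "targets": "-0.002 -0.0002 0 0 0 0 -1;-0.004 -0.0004 0 0 0 0 -1;-0.006 -0.0006 0 0 0 0 -1;-0.008 -0.0008 0 0 0 0 -1"
}}

```text
clock: 10.0
tcp_pos: [0.5685, 0.148, 0.0451]
orientation: [-3.137, -0.163, -0.006]
wrist_force: [5.4, 0.9, -3.9]
grip_width: 0.25
```

Call:
{"op": "send_rows", "data": {
  "targets": "-0.002 -0.0002 0 0 0 0 -1;-0.004 -0.0004 0 0 0 0 -1;-0.006 -0.0006 0 0 0 0 -1;-0.008 -0.0008 0 0 0 0 -1"
}}

```text
clock: 10.4
tcp_pos: [0.561, 0.1472, 0.0454]
orientation: [-3.137, -0.162, -0.007]
wrist_force: [5.9, 0.8, -4.4]
grip_width: 0.255
```

Call:
{"op": "send_rows", "data": {
  "targets": "-0.002 -0.0002 0 0 0 0 -1;-0.004 -0.0004 0 0 0 0 -1;-0.006 -0.0006 0 0 0 0 -1;-0.008 -0.0008 0 0 0 0 -1;-0.01 -0.001 0 0 0 0 -1;-0.012 -0.0012 0 0 0 0 -1"
}}

```text
clock: 11.0
tcp_pos: [0.549, 0.146, 0.0454]
orientation: [-3.137, -0.162, -0.007]
wrist_force: [5.5, 0.8, -4.7]
grip_width: 0.255
```

```bash
python3 look.py l6
```

```text
11.0 [0.54902549 0.14602537 0.04536791] [-3.13688431 -0.16239977 -0.00702876] [ 5.47792622  0.80987975 -4.7438241 ] [ 0.0926004  -0.66305798 -0.12362099] 0.25499650427220044 [ 0.17  0.11  1.97 -0.    1.06  1.63]
```

View pics/l6.png

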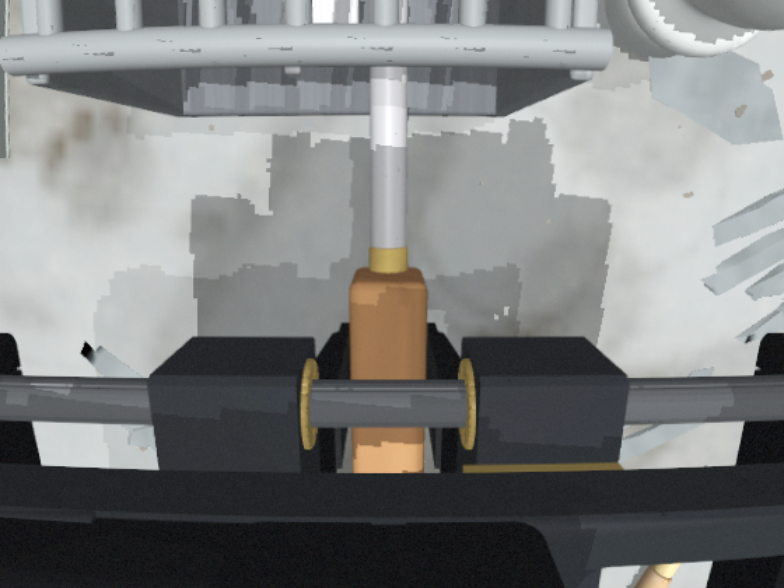

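Call:
{"op": "send_rows", "data": {
  "targets": "-0.002 -0.0002 0 0 0 0 -1;-0.004 -0.0004 0 0 0 0 -1;-0.006 -0.0006 0 0 0 0 -1;-0.008 -0.0008 0 0 0 0 -1"
}}

```text
clock: 11.5
tcp_pos: [0.5411, 0.1452, 0.0454]
orientation: [-3.137, -0.163, -0.007]
wrist_force: [6.4, 1.6, -5.3]
grip_width: 0.255
```

Call:
{"op": "send_rows", "data": {
  "targets": "-0.001 -0.0001 0 0 0 0 -1;-0.002 -0.0002 0 0 0 0 -1;-0.003 -0.0003 0 0 0 0 -1;-0.004 -0.0004 0 0 0 0 -1"
}}

```text
clock: 11.9
tcp_pos: [0.5371, 0.1448, 0.0454]
orientation: [-3.137, -0.162, -0.007]
wrist_force: [5.5, 0.7, -4.0]
grip_width: 0.249
```

Call:
{"op": "send_rows", "data": {
  "targets": "-0.001 -0.0001 0 0 0 0 -1;-0.002 -0.0002 0 0 0 0 -1"
}}

```text
clock: 12.1
tcp_pos: [0.5351, 0.1446, 0.0454]
orientation: [-3.137, -0.162, -0.007]
wrist_force: [6.7, 0.7, -4.4]
grip_width: 0.248
```

Call:
{"op": "send_rows", "data": {
  "targets": "-0.001 -0.0001 0 0 0 0 -1;-0.002 -0.0002 0 0 0 0 -1"
}}

```text
clock: 12.3
tcp_pos: [0.5331, 0.1444, 0.0454]
orientation: [-3.137, -0.162, -0.007]
wrist_force: [5.5, 0.7, -4.5]
grip_width: 0.251
```

Call:
{"op": "send_rows", "data": {
  "targets": "-0.001 -0.0001 0 0 0 0 -1"
}}

```text
clock: 12.4
tcp_pos: [0.5321, 0.1443, 0.0454]
orientation: [-3.137, -0.162, -0.007]
wrist_force: [6.5, 0.7, -3.9]
grip_width: 0.25
```

Call:
{"op": "send_rows", "data": {
  "targets": "-0.001 -0.0001 0 0 0 0 -1"
}}

```text
clock: 12.5
tcp_pos: [0.5317, 0.1443, 0.0456]
orientation: [-3.137, -0.162, -0.01]
wrist_force: [8.2, 1.2, -4.0]
grip_width: 0.249
```

Call:
{"op": "send_rows", "data": {
  "targets": "-0.001 -0.0001 0 0 0 0 -1"
}}

```text
clock: 12.6
tcp_pos: [0.5315, 0.1444, 0.0461]
orientation: [-3.136, -0.162, -0.013]
wrist_force: [9.8, 1.9, -5.5]
grip_width: 0.254
```

Call:
{"op": "send_rows", "data": {
  "targets": "-0.001 -0.0001 0 0 0 0 -1"
}}

```text
clock: 12.7
tcp_pos: [0.5314, 0.1444, 0.0465]
orientation: [-3.136, -0.162, -0.016]
wrist_force: [11.2, 1.9, -4.3]
grip_width: 0.25
```

Call:
{"op": "send_rows", "data": {
  "targets": "-0.001 -0.0001 0 0 0 0 -1"
}}

```text
clock: 12.8
tcp_pos: [0.5312, 0.1444, 0.0469]
orientation: [-3.136, -0.162, -0.019]
wrist_force: [12.9, 2.3, -4.7]
grip_width: 0.25
```

Call:
{"op": "send_rows", "data": {
  "targets": "-0.001 -0.0001 0 0 0 0 -1"
}}

```text
clock: 12.9
tcp_pos: [0.531, 0.1444, 0.0473]
orientation: [-3.136, -0.162, -0.022]
wrist_force: [14.2, 3.1, -5.5]
grip_width: 0.25
```

The stop is reached: the TCP is pinned at x≈0.531 and the force rises to 14 N. I'll ease off and unhook.

Call:
{"op": "send_rows", "data": {
  "targets": "0.002 0.0002 0 0 0 0 -1;0.004 0.0004 0 0 0 0 -1;0.006 0.0006 0 0 0 0 -1;0.008 0.0008 0 0 0 0 -1;0.011 0.0011 0 0 0 0 -1;0.011 0.0011 0 0 0 0 -1"
}}

```text
clock: 13.5
tcp_pos: [0.5358, 0.1447, 0.044]
orientation: [3.137, 0.163, -0.003]
wrist_force: [-0.9, -0.8, -2.1]
grip_width: 0.251
```

```bash
python3 look.py l7
python3 - <<'E'
from h import *
import pickle
s=r.observe();print("tcp guard",w2g(s["tcp_pos"]))
c=pickle.load(open("l7t.pkl","rb"));save(c["img"],"l7c.png",(125,135,225,215),7)
E
```

```text
13.5 [0.53581451 0.14465831 0.04402606] [ 3.13718929e+00  1.63022407e-01 -2.60625974e-03] [-0.90779005 -0.76067768 -2.13173512] [-0.01179442  0.07169418  0.01259157] 0.2506972432702884 [0.17 0.09 2.   0.   1.06 1.63]
tcp guard [-99.85974833 -15.13253588  44.17864498]
```

View pics/l7.png

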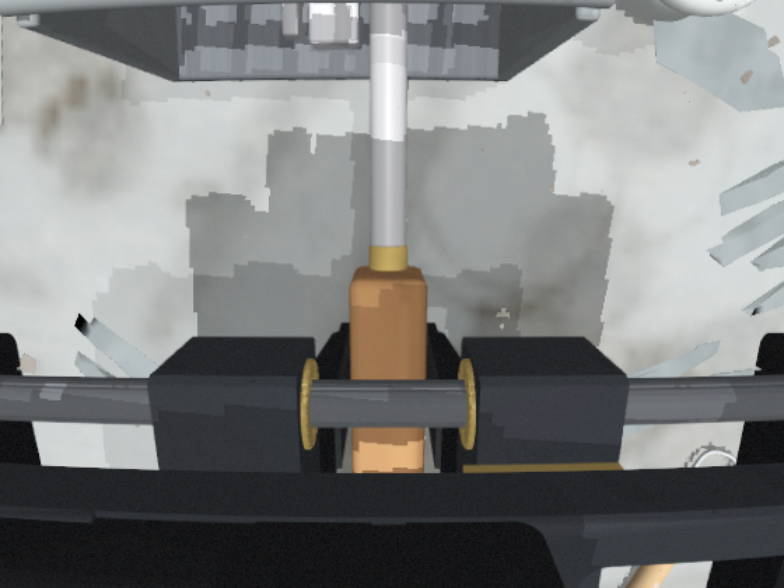

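View pics/l7c.png

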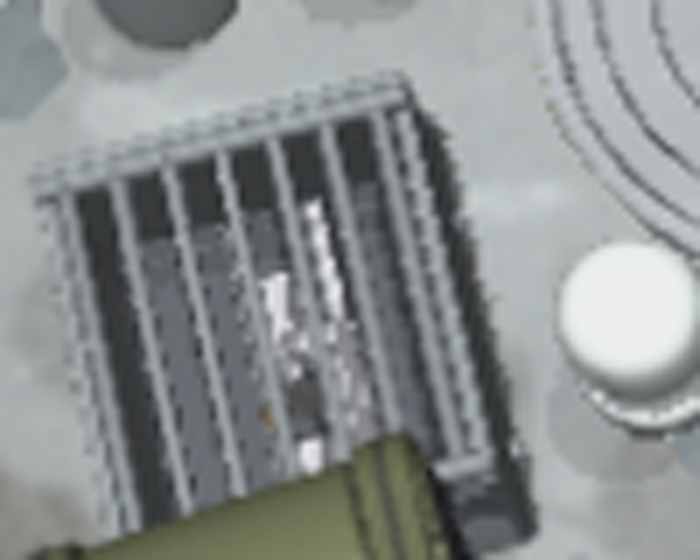

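Call:
{"op": "send_rows", "data": {
  "targets": "0.002 0.0002 0 0 0 0 -1;0.0024 -0.0038 0 0 0 0 -1;0.0028 -0.0078 0 0 0 0 -1;0.0034 -0.0138 0 0 0 0 -1;0.004 -0.0198 0 0 0 0 -1;0.0046 -0.0258 0 0 0 0 -1;0.0049 -0.0288 0 0 0 0 -1;0.0049 -0.0288 0 0 0 0 -1"
}}

```text
clock: 14.4
tcp_pos: [0.5413, 0.1154, 0.0447]
orientation: [-3.137, -0.162, -0.0]
wrist_force: [0.6, 0.7, -0.8]
grip_width: 0.253
```

Call:
{"op": "send_rows", "data": {
  "targets": "-0.0099 -0.001 0 0 0 0 -1;-0.0249 -0.0026 0 0 0 0 -1;-0.0448 -0.0046 0 0 0 0 -1;-0.0647 -0.0067 0 0 0 0 -1;-0.0845 -0.0087 0 0 0 0 -1;-0.1044 -0.0108 0 0 0 0 -1;-0.1243 -0.0128 0 0 0 0 -1;-0.1273 -0.0131 0 0 0 0 -1"
}}

```text
clock: 15.2
tcp_pos: [0.4112, 0.1028, 0.0438]
orientation: [-3.137, -0.164, 0.003]
wrist_force: [0.3, -0.2, -2.2]
grip_width: 0.25
```

```bash
python3 look.py l8
python3 - <<'E'
from h import *
import pickle
s=r.observe();print("tcp guard",w2g(s["tcp_pos"]))
c=pickle.load(open("l8t.pkl","rb"));save(c["img"],"l8c.png",(125,135,225,220),7)
E
```

```text
15.2 [0.41116573 0.10284215 0.04376297] [-3.13729781 -0.16392703  0.00313816] [ 0.28888163 -0.1885302  -2.21316708] [0.02250228 0.06040962 0.01848366] 0.25031714341218947 [ 0.12 -0.22  2.29  0.    1.08  1.58]
tcp guard [-225.77559189  -44.03416966   44.71135227]
```

View pics/l8c.png

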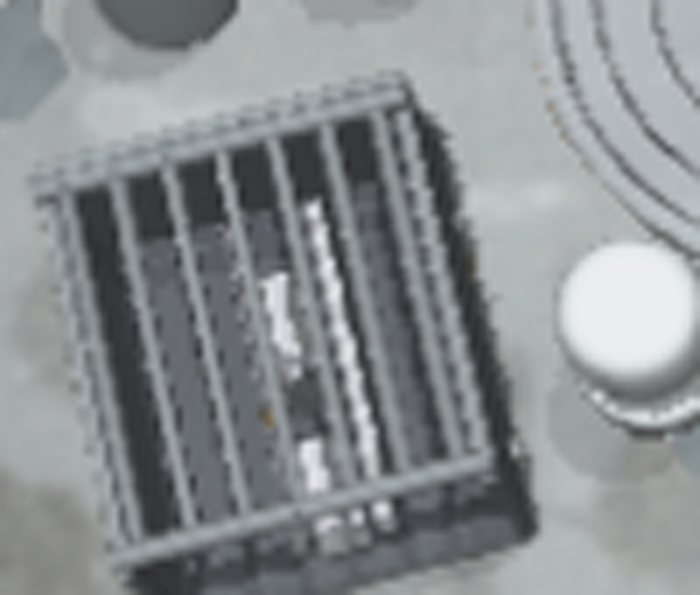

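Call:
{"op": "send_rows", "data": {
  "targets": "0 0 0.02 0 0 0 -1;0 0 0.05 0 0 0 -1;0 0 0.085 0 0 0 -1;0 0 0.11 0 0 0 -1;0 0 0.115 0 0 0 -1;0 0 0.115 0 0 0 -1"
}}

```text
clock: 15.9
tcp_pos: [0.415, 0.103, 0.1605]
orientation: [-3.137, -0.163, -0.003]
wrist_force: [-0.6, 0.4, -2.8]
grip_width: 0.248
```

Call:
{"op": "send_rows", "data": {
  "targets": "0.005 -0.03 0 0 0 -0.05 -1;0.015 -0.07 0 0 0 -0.13 -1;0.025 -0.11 0 0 0 -0.21 -1;0.033 -0.15 0 0 0 -0.29 -1;0.042 -0.19 0 0 0 -0.37 -1;0.0495 -0.22 0 0 0 -0.42 -1;0.0495 -0.228 0 0 0 -0.436 -1;0.0495 -0.228 0 0 0 -0.436 -1"
}}

```text
clock: 16.7
tcp_pos: [0.4624, -0.1256, 0.1574]
orientation: [-3.097, 0.522, 0.006]
wrist_force: [-0.9, 0.2, -2.5]
grip_width: 0.256
```

Call:
{"op": "send_rows", "data": {
  "targets": "0 0 0 0 0 0 -1;0 0 0 0 0 0 -1"
}}

```text
clock: 16.9
tcp_pos: [0.463, -0.1239, 0.1589]
orientation: [-3.098, 0.516, 0.002]
wrist_force: [-0.4, 0.8, -0.4]
grip_width: 0.25
```

```bash
python3 look.py l9
python3 - <<'E'
from h import *
import pickle
c=pickle.load(open("l8t.pkl","rb"))
for z in (.02,.045,.067):
  p=unproj(c,(np.array([[247,322.],[266,415]]))/7+[125,135]-.43,z);print(z,w2g(p[0]),w2g(p[1]))
E
```

```text
16.9 [ 0.46298648 -0.12389189  0.1588945 ] [-3.09824560e+00  5.16484630e-01  1.89474704e-03] [-0.37025674  0.798262   -0.39224854] [ 0.12584149  0.10934753 -0.01429378] 0.25041858931366123 [-0.37 -0.22  2.08  0.    1.29  1.53]
0.02 [102.14474306  18.16922821  20.        ] [65.34092812 18.97850963 20.        ]
0.045 [93.33674722 14.21151621 45.        ] [57.22615075 15.00555441 45.        ]
0.067 [85.58571088 10.72872965 67.        ] [50.08514666 11.50935381 67.        ]
```

View pics/l9.png

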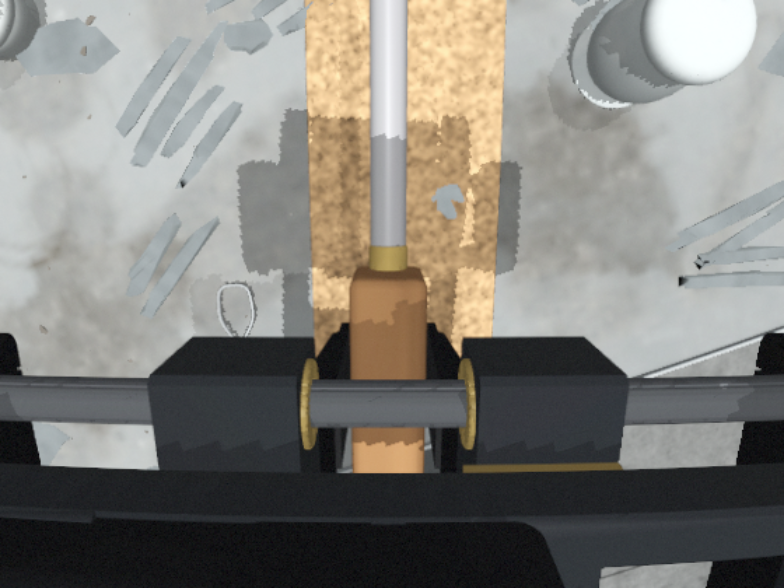

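Call:
{"op": "send_rows", "data": {
  "targets": "0.001 -0.002 -0.03 0 0 0 -1;0.001 -0.002 -0.07 0 0 0 -1;0.001 -0.002 -0.105 0 0 0 -1;0.001 -0.002 -0.13 0 0 0 -1;0.001 -0.002 -0.14 0 0 0 -1;0.001 -0.002 -0.145 0 0 0 -1;0.001 -0.002 -0.145 0 0 0 -1;0.001 -0.002 -0.145 0 0 0 -1"
}}

```text
clock: 17.8
tcp_pos: [0.4658, -0.1276, 0.0163]
orientation: [3.098, -0.519, 0.005]
wrist_force: [-0.3, -0.7, -1.0]
grip_width: 0.25
```

Call:
{"op": "send_rows", "data": {
  "targets": "0 0 -0.001 0 0 0 -1;0 0 -0.002 0 0 0 -1;0 0 -0.002 0 0 0 -1"
}}

```text
clock: 18.1
tcp_pos: [0.4652, -0.1275, 0.0134]
orientation: [3.098, -0.52, 0.003]
wrist_force: [0.8, 0.3, -0.8]
grip_width: 0.252
```

Call:
{"op": "send_rows", "data": {
  "targets": "0 0 -0.001 0 0 0 -1;0 0 -0.002 0 0 0 -1;0 0 -0.002 0 0 0 -1"
}}

```text
clock: 18.4
tcp_pos: [0.4648, -0.1274, 0.0109]
orientation: [3.098, -0.52, 0.002]
wrist_force: [-0.1, -0.4, 1.5]
grip_width: 0.25
```

Call:
{"op": "send_rows", "data": {
  "targets": "0 0 -0.001 0 0 0 -1;0 0 -0.001 0 0 0 -1;0 0 -0.001 0 0 0 -1"
}}

```text
clock: 18.7
tcp_pos: [0.4647, -0.1273, 0.0098]
orientation: [3.098, -0.52, 0.001]
wrist_force: [-0.6, -0.4, 1.3]
grip_width: 0.255
```

```bash
python3 look.py l10
```

```text
18.7 [ 0.46468826 -0.12730454  0.00979415] [ 3.09816977e+00 -5.19573685e-01  9.48605623e-04] [-0.59419496 -0.42198923  1.3175202 ] [-0.11481781 -0.33689254 -0.0772745 ] 0.25469842312837127 [-0.38 -0.02  2.18 -0.    0.99  1.52]
```

Call:
{"op": "send_rows", "data": {
  "targets": "0 0 0 0 0 0 -0.3;0 0 0 0 0 0 0;0 0 0 0 0 0 0.5;0 0 0 0 0 0 1;0 0 0 0 0 0 1;0 0 0 0 0 0 1;0 0 0 0 0 0 1;0 0 0 0 0 0 1"
}}

```text
clock: 19.6
tcp_pos: [0.4644, -0.1271, 0.0097]
orientation: [-3.098, 0.519, 0.0]
wrist_force: [0.3, -0.9, 0.4]
grip_width: 0.869
```

Call:
{"op": "send_rows", "data": {
  "targets": "0 0 0 0 0 0 1;0 0 0 0 0 0 1;0 0 0.01 0 0 0 1;0 0 0.03 0 0 0 1;0 0 0.06 0 0 0 1;0 0 0.1 0 0 0 1;0 0 0.15 0 0 0 1;0 0 0.2 0 0 0 1"
}}

```text
clock: 20.4
tcp_pos: [0.4639, -0.1269, 0.212]
orientation: [-3.098, 0.519, -0.0]
wrist_force: [0.8, -0.3, -0.0]
grip_width: 1.0
```

Call:
{"op": "send_rows", "data": {
  "targets": "-0.05 0 0 0 0 0 1;-0.1 0 0 0 0 0 1;-0.12 0 0 0 0 0 1;-0.12 0 0 0 0 0 1;-0.12 0 0 0 0 0 1"
}}

```text
clock: 20.9
tcp_pos: [0.3449, -0.1274, 0.2105]
orientation: [3.098, -0.52, 0.004]
wrist_force: [-0.9, -0.2, 0.6]
grip_width: 1.002
```

```bash
python3 look.py l11
python3 - <<'E'
from h import *
import pickle
c=pickle.load(open("l11t.pkl","rb"));save(c["img"],"l11c.png",(125,130,395,310),2.9)
E
```

```text
20.9 [ 0.3449033  -0.12735357  0.21053921] [ 3.09768029 -0.52035162  0.00378431] [-0.86472476 -0.23584288  0.57974983] [ 0.03688643  0.04824055 -0.04365434] 1.0015884596845102 [-0.5  -0.57  2.24  0.    1.47  1.4 ]
```

View pics/l11.png

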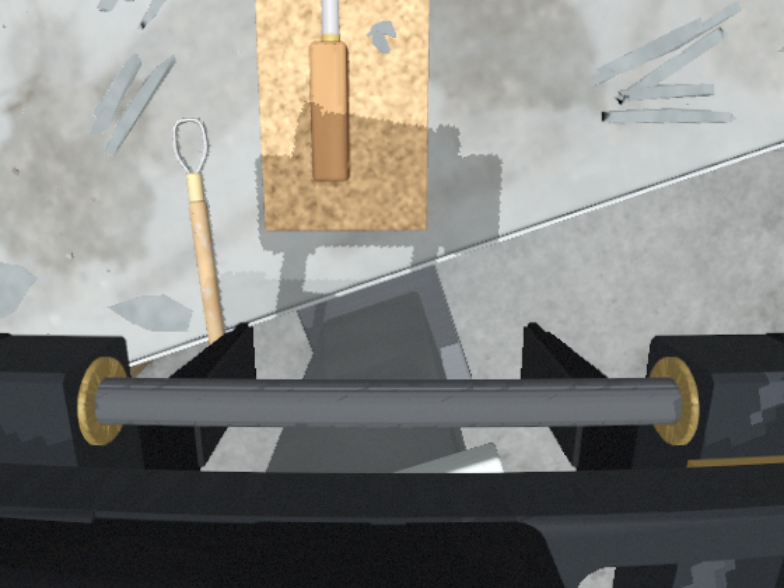

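View pics/l11c.png

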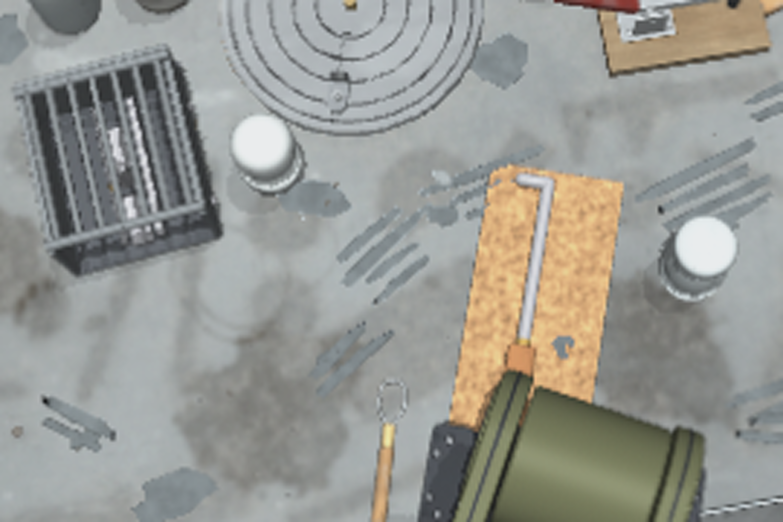

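The hook lies flat on its mat with its toe at crop (520–550, 182). Both spindles are where they were, and the bolt is still drawn. Handing in.

```bash
python3 -c "
from plant import r
print(r.sign_off())"
```

```text
the job is handed in; nothing more can be done
None
```

The bolt is drawn to its open stop, and the hook rod is back on its mat, released. The job was handed in at about 21 s of the 59 s allowed.

- **Drawing the bolt:** I took the hook in beside the post, brought its toe behind it and pulled. The bolt slid at about 6–7 N until the stop held the tool still. I let the pull build to about 14 N sideways to confirm the stop, then eased off, unhooked and backed out.
- **Bolt check:** In the top pictures the bolt moved about 36–37 mm. That fits a full draw to 40 mm from a start a few millimetres open. It was still drawn in the last picture, taken after the arm had moved away.
- **Hook check:** It lies flat within about 2 mm of where it started, and the gripper is open and clear of it.
- **Spindles and contact:** Both spindles look unmoved. The wrist force showed no contact other than the hook on the post and the light touch when laying it down.

No checks failed. The exact bolt travel was read only from the pictures and the feel of the stop, so I can't state it to the millimetre.

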